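# Let the bar off-cuts into the covered scrap bin

## Task

Two bar off-cuts are waiting in the side chute of the red scrap bin: press the bin's hand lever right down with the fingertips, so that the linked lid swings wide open and both off-cuts roll in. Then let the lever back up slowly, so that the lid comes down fully shut without slamming, and move clear. Work by the lever alone: do not touch the lid or the off-cuts, pick nothing up, and leave everything else on the bench where it stands.

Things in the scene. Friction and masses are not known exactly. Their poses are not given: they have to be found in the camera images.
- bin: Red sheet-steel scrap bin, fixed to the bench; body 220 (x) x 220 (y) x 205 mm high, walls 4 mm, inner floor 10 mm up. Origin under its centre at bench height, z up. The -x face is the front, towards the robot, with the lever paddle; the lid's hinge runs along the top of the +x face. Chute on the right (-y) wall; lever bar and push rod outside the left (+y) wall.
- lever (a joint): Hand lever's angle, rad: 0 = up (lid shut), 0.34 = right down on its rigid stop (lid wide open). Pressing moves the paddle almost straight down, about 54 mm over the full swing, and tips it forward. It takes roughly 5 to 13 N at the paddle; let go, the lid's weight drives it back up.
- paddle (a point): Middle of the top face of the lever's yellow, black-ribbed paddle, 46 mm (bin's x) x 114 mm (bin's y), pressed from above. It lies 95 mm ahead (-x) of the bin's front wall on the bin's centre line, 130 mm above the bench with the lid shut. It moves and tips with the lever.
- lid (a joint): Lid's opening angle, rad: 0 = shut, about 0.88 = wide open (lever right down). Linked to the lever by the push rod: 1 mm of paddle travel turns it about 0.017 rad. Only the lever holds it up; let go, it falls and slams. Closing faster than 2.5 rad/s in the last 0.25 rad is a slam; letting the paddle up at 50 mm/s or slower is safe.
- offcut_steel_center (a point): Centre of the bright steel off-cut, a round 36 mm across and 60 mm long, about 0.45 kg, lying across the chute; the lower of the two, resting on the lid's apron. It rolls into the bin by itself when the lid is open (the apron clears it by about 0.4 rad).
- offcut_brass_center (a point): Centre of the brass off-cut, of the same size, about 0.48 kg, lying behind the steel one in the chute.
- offcut_steel: The bright steel off-cut (turns as it rolls; use the point for its place). Not to be touched.
- offcut_brass: The brass off-cut (turns as it rolls; use the point for its place). Not to be touched.
- dead_centre: Steel lathe centre standing on its foot, 38 mm across, 135 mm tall with a pointed top, on one side of the paddle; origin under its centre. Stays where it is.
- taper_sleeve: Dark steel tube standing upright, 38 mm across, 112 mm tall, on the other side of the paddle; origin under its centre. Stays where it is.
- sleeve_block: Wooden block 85 x 140 x 45 mm with three steel sleeves in it, 130 mm tall in all, left of the bin; origin under its centre. Stays where it is.
- hex_key: Dark L-shaped key lying flat on the mat between robot and bin, 12 mm thick, long leg 140 mm along its x, short leg 45 mm; origin near the middle of the long leg, underside. Stays where it is.
- backing_ring: Flat steel disc with a small hole, 90 mm across, 14 mm thick, on the left; origin under its centre. Stays where it is.
- yellow_bin: Yellow open parts bin 150 x 100 x 70 mm with bar ends in it, at the right front; origin under its centre. Stays where it is.
- chute_sill (a point): Middle of the chute's lower end, at the bin's right (-y) wall, 52 mm ahead (-x) of the bin's centre, 150 mm above the bench. The steel chute, 85 mm wide with 27 mm cheeks, runs out 150 mm from here to the bin's -y, rising at 20 degrees. Its mouth into the bin is shut by an apron hanging from the lid.
- lever_pivot (a point): Pivot of the lever on the bin's left wall; level axis along the bin's y, 165 mm behind (+x) the paddle's middle, 100 mm above the bench.
- lid_front (a point): Middle of the lid's front edge, top face, 232 mm from the hinge. The lid is bare grey sheet metal, 230 x 236 mm, about 0.55 kg, with a 20 mm lip and, on the right (-y), an apron hanging 53 mm that shuts the chute's mouth. 211 mm above the bench when shut. The lid is not to be touched.

How it is judged:
By the outcome, as a careful person would: the job done as asked, in the order asked, and still so for the second after the job is handed in, with the robot touching nothing.
It also fails if it takes over 32 s, if anything falls off the work surface, if the arm or the gripper's body presses on something with over 40 N, if the wrist force passes 120 N, or if a joint passes its speed limit or range.

## Robot

A 7-joint arm with a two-finger parallel gripper is mounted at the origin on the work surface. World frame = base frame: x ahead of the robot, y to its left, z up, the work surface at z = 0. Lengths are in m, angles in rad, forces in N, time in s.
With the tool pointing down it reaches from about 0.425 to 0.875 m from the base axis. Payload 4.7 kg.
Tool frame: the origin (TCP) lies midway between the tips of the shut fingers; the grasp point (between the pads) lies 19 mm behind it; z points along the fingers, y is the direction in which the jaws open and shut (so a half turn about z gives the same grasp; the last joint's range is limited). The gripper opens to 87 mm and grips with 3 to 60 N. Pads are 19 mm wide; open, the fingers measure 117 mm over their backs; the gripper's body (75 mm by 190 mm) begins 51 mm behind the grasp point.
Start: joints at [1.289, 0.321, -0.07, 1.45, 0.023, 1.371, -0.057], TCP at [0.189, -0.622, 0.223] pointing down, gripper open.
Joint ranges: [-2.86, 2.86], [-0.3, 2.09], [-1.38, 1.24], [0.06, 2.45], [-1.56, 4.7], [0.09, 2.05], [-2.69, 2.69]. Speed limits (rad/s): [2.57, 2.57, 3.14, 3.14, 3.14, 3.14, 3.14].

## Interface

Orientations are given as a rotation vector (axis times angle).
In Python, from bench import monitor, eyes, order gives the robot as it stands. The module is installed in compiled form; this text tells all that it offers.
- The arm moves only by the shell command python3 -m pendant 'ROWS' [FORCE]. ROWS is JSON, a list of rows, each a list of 3 entries, a list of its own where there are three numbers: the turn, a rotation vector about the tool's x, y, z in degrees, then the shift along the tool's x, y, z in m, then the gripper command: -1 is fully open, 1 is shut, values between are in proportion. In form: [[[rx, ry, rz], [tx, ty, tz], hand], ...]. A call has 1 to 8 rows; each row shifts and turns the commanded pose from where the row before left it, along the tool's axes as they then stand; what a row does not reach is not made up. A row lasts 1/8 s, in which the tool goes at most 62.5 mm and 10.7 degrees, less where a joint would pass 70% of its speed; a pose out of reach is approached as far as the arm can. A call is refused whole if a number of a shift passes 0.0625 or a number of a turn 10.7, either way. A call with a gripper value outside its range is refused whole. The fingers move at their own pace and stop on an object; FORCE is the grip in N (left out, the last holds). Time passes only in rows, so rows that do not move let the fingers close. It gives the time, the measured TCP pose, the force and the opening at its end, in the units of the state.
- monitor.get_state(): the state, without advancing time (a new reading comes with each control period).
- eyes.get_image(name): name is "scene" or "side" or "wrist"; returns a dict with "color" (384x512x3 uint8, red, green, blue), "range_z" (384x512 float32, m along the optical axis (not along the pixel's ray), 0 where there is no reading), "fx", "fy", "cx", "cy" (pixels), "k1" (the pictures are not rectified: a ray, as slopes to the right and down, at radius r is drawn at 1 + k1 r^2 times it, then the intrinsics apply), "world_to_cam" (4x4, takes a point from world to camera coordinates). Camera axes: x right, y up, looking along -z (the intrinsics and any distortion apply to the point x, -y, -z); pixel columns grow to the right and rows downward; lengths in m; the calibration is good to about 2 mm. A picture is of the moment at which its call begins.
- order.close_job(): hands the job in, once; it reports no verdict.
The state is a dict: "time": time; "joint_positions": joint angles; "qd": joint speeds; "joint_torque": joint torques, N m; "position": TCP position; "tool_rot": TCP orientation; "ft_force": force on the tool from outside, world axes, zero at the start; "torque": the same for the moment, N m; "grip_width": opening from 0.0 (shut) to 1.0 (fully open).
Only numpy, scipy, OpenCV 4.12 (cv2) and the standard library are available. Lean on these libraries where they do the work, as an engineer would, in place of code of your own. Each camera call takes 0.05 s, during which the arm holds its last target.

## Working session

There is one attempt and no reset: what is moved stays moved. The work goes in short steps, Python scripts to look and compute and a shell command to move; the robot and the scene stay as the last step left them, time stands still between calls to the robot, and variables do not carry over. Pictures are saved under pics/ and viewed, and the job is handed in when it is done.

```bash
mkdir -p pics; cat > h.py <<'E'
import numpy as np, cv2
from bench import monitor, eyes, order
def grab(n, tag):
    d=eyes.get_image(n); cv2.imwrite(f"pics/{tag}.png", d["color"][:,:,::-1]); np.savez(f"{tag}.npz",**{k:np.array(v) for k,v in d.items()}); return d
def pts(d):
    h,w=d["range_z"].shape; v,u=np.mgrid[0:h,0:w].astype(float)
    xd=(u-d["cx"])/d["fx"]; yd=(v-d["cy"])/d["fy"]; x,y=xd.copy(),yd.copy()
    for _ in range(20):
        s=1+d["k1"]*(x*x+y*y); x=xd/s;y=yd/s
    z=d["range_z"]; P=np.stack([x*z,-y*z,-z,np.ones_like(z)],-1)
    W=P@np.linalg.inv(d["world_to_cam"]).T
    W=W[...,:3]; W[z<=0]=np.nan; return W
E
python3 - <<'E'
from h import *
s=monitor.get_state()
for k,v in s.items(): print(k,np.round(v,3))
for n in ("scene","side","wrist"):
    d=grab(n,n+"0"); print(n,d["fx"],d["cx"],d["cy"],d["k1"],np.round(np.linalg.inv(d["world_to_cam"])[:3],3).tolist())
E
```

```text
time 0.0
joint_positions [ 1.289  0.322 -0.07   1.452  0.023  1.371 -0.057]
qd [-0.    -0.001 -0.     0.     0.     0.    -0.002]
joint_torque [ 1.0000e-03 -4.9129e+01 -4.0400e-01 -3.1253e+01 -6.4000e-02  4.4000e-02
  0.0000e+00]
position [ 0.189 -0.621  0.221]
tool_rot [-3.105e+00 -4.630e-01  1.000e-03]
ft_force [-0.381 -0.214 -0.592]
torque [-0.005  0.013 -0.049]
grip_width 0.998
scene 372.23381224312857 253.07750960194352 192.23028448754874 -0.09972840221017178 [[0.668, -0.545, 0.507, 1.109], [0.744, 0.498, -0.446, -0.486], [-0.009, 0.675, 0.738, 0.946]]
side 363.6764550339695 259.3837573589867 195.38232855594634 -0.11468013727591049 [[0.988, 0.118, -0.1, 0.475], [-0.154, 0.668, -0.728, -0.802], [-0.019, 0.735, 0.678, 0.872]]
wrist 275.8702290305882 252.82029495260673 188.32967016736927 0.0005886805110523791 [[0.293, 0.925, 0.24, 0.254], [-0.956, 0.284, 0.072, -0.602], [-0.002, -0.251, 0.968, 0.384]]
```

View pics/scene0.png

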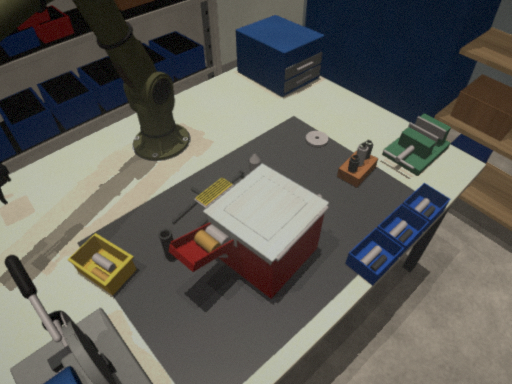

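View pics/side0.png

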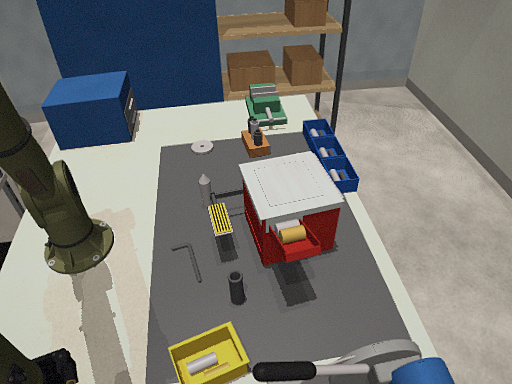

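View pics/wrist0.png

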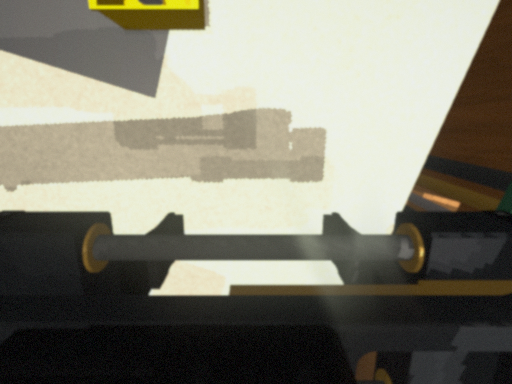

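The scene view shows the yellow paddle at about (214,192), the dead centre at (255,158), the sleeve at (167,243) and the off-cuts at (212,236). In the side view the paddle is at (220,218), the sleeve at (236,287), the dead centre at (204,188) and the lid at (290,183). Next I measure the paddle, lid and obstacles.

```bash
cat > m.py <<'E'
from h import *
for n,box in (("scene",(170,170,250,215)),("side",(195,195,245,240))):
    d=dict(np.load(n+"0.npz")); W=pts(d); hsv=cv2.cvtColor(d["color"],cv2.COLOR_RGB2HSV)
    m=(hsv[...,0]>20)&(hsv[...,0]<35)&(hsv[...,1]>120)&(hsv[...,2]>90)
    b=np.zeros_like(m); b[box[1]:box[3],box[0]:box[2]]=1; m&=b
    P=W[m]; ok=(P[:,2]>.11)&(P[:,2]<.15); P=P[ok]
    print(n,m.sum(),ok.sum(),"med",np.nanmedian(P,0).round(4))
    r=cv2.minAreaRect((P[:,:2]*1000).astype(np.float32)); print(" rect",r)
    print(" paddle corners",cv2.boxPoints(r).round(0).tolist())
    # lid : bright, z~.21
    L=(W[...,2]>.200)&(W[...,2]<.222)&(hsv[...,1]<60)&(W[...,0]>.4)&(W[...,0]<1)&(abs(W[...,1])<.5)
    k,lab,st,c=cv2.connectedComponentsWithStats(L.astype(np.uint8)); i=1+st[1:,4].argmax(); P=W[lab==i]
    r=cv2.minAreaRect((P[:,:2]*1000).astype(np.float32)); print(" lid",st[i],r,"z",np.median(P[:,2]))
    # others
    for nm,lo,hi in (("upright .06-.14",.06,.145),):
        M=(W[...,2]>lo)&(W[...,2]<hi)&(hsv[...,1]<110)&(W[...,0]>.3)&(W[...,0]<.68)&(abs(W[...,1])<.4)
        k,lab,st,c=cv2.connectedComponentsWithStats(M.astype(np.uint8))
        for i in range(1,k):
            if st[i,4]>25:
                P=W[lab==i]; print("  ",st[i],np.median(P,0).round(3),P.min(0).round(3),P.max(0).round(3))
E
python3 m.py
```

```text
scene 413 400 med [ 0.4628 -0.0771  0.1283]
 rect ((461.7023010253906, -74.30659484863281), (47.33751678466797, 113.06375122070312), 7.789582252502441)
 paddle corners [[431.0, -22.0], [446.0, -134.0], [493.0, -127.0], [477.0, -15.0]]
 lid [ 203  164  126   99 6598] ((666.9259033203125, -48.90032958984375), (237.53953552246094, 239.82095336914062), 7.002770900726318) z 0.21020560278312406
   [250 154  11  18 140] [0.432 0.115 0.105] [0.409 0.104 0.065] [0.443 0.14  0.132]
   [349 155  12  15 118] [0.646 0.377 0.089] [0.624 0.368 0.06 ] [0.658 0.399 0.106]
   [194 170  53  39 204] [ 0.478 -0.041  0.121] [ 0.441 -0.137  0.092] [0.496 0.051 0.13 ]
   [158 228  16  21 218] [ 0.489 -0.271  0.101] [ 0.462 -0.287  0.06 ] [ 0.502 -0.248  0.114]
side 338 334 med [ 0.4593 -0.0801  0.1294]
 rect ((458.2342834472656, -68.51911163330078), (44.934242248535156, 130.02133178710938), 7.034291744232178)
 paddle corners [[428.0, -7.0], [444.0, -136.0], [488.0, -130.0], [473.0, -1.0]]
 lid [ 239  151  105   72 4936] ((663.8533325195312, -46.080780029296875), (237.918701171875, 250.35093688964844), 7.07715368270874) z 0.21138115884663378
   [253 130   9  13  90] [0.635 0.376 0.088] [0.621 0.365 0.06 ] [0.652 0.393 0.108]
   [198 174  45  31 411] [0.439 0.056 0.104] [ 0.401 -0.002  0.06 ] [0.539 0.131 0.136]
   [208 203  25  34 121] [ 0.461 -0.118  0.124] [ 0.428 -0.139  0.116] [ 0.49  -0.015  0.13 ]
   [228 269  15  24 301] [ 0.481 -0.277  0.098] [ 0.463 -0.287  0.06 ] [ 0.5   -0.25   0.116]
```

Two views agree: the bin's yaw is about 7°, the paddle's middle is near (0.462, -0.073, 0.129), the dead centre near (0.43, 0.115) and the sleeve near (0.485, -0.27). I'll rise, shut the fingers and turn so that the jaw axis ends up along the bin's y, with the camera facing the robot and away from the lid.

```bash
python3 -m pendant '[[[0,0,-10.6],[0,0,-0.01],1],[[0,0,-10.6],[0,0,-0.01],1],[[0,0,-10.6],[0,0,-0.01],1],[[0,0,-10.6],[0,0,-0.01],1],[[0,0,-10.6],[0,0,-0.01],1],[[0,0,-10.6],[0,0,-0.01],1],[[0,0,-10.6],[0,0,-0.01],1],[[0,0,-10.6],[0,0,-0.01],1]]' 20
cat > go.py <<'E'
from h import *; from scipy.spatial.transform import Rotation as R
import sys
s=monitor.get_state(); M=R.from_rotvec(s["tool_rot"]).as_matrix(); p=np.array(s["position"])
t=np.array(eval(sys.argv[1])); print("t",s["time"],"pos",p.round(4),"yaw",np.degrees(np.arctan2(M[1,0],M[0,0])).round(2),"z",M[:,2].round(3))
print("tool shift",(M.T@(t-p)).round(4),"q",np.round(s["joint_positions"],2),"F",np.round(s["ft_force"],2),"g",s["grip_width"])
E
python3 go.py "[.462,-.073,.25]"
```

```text
time: 1.15
position: [0.1894, -0.6216, 0.3024]
tool_rot: [-1.975, -2.443, -0.001]
ft_force: [1.5, -0.8, -0.1]
grip_width: 0.17
t 1.15 pos [ 0.1894 -0.6216  0.3024] yaw 102.1 z [-0.     0.001 -1.   ]
tool shift [0.4792 0.3815 0.0528] q [ 1.43  0.31 -0.26  1.31  0.08  1.53  1.39] F [ 1.51 -0.81 -0.07] g 0.170144423543659
```

```bash
python3 -m pendant '[[[0,0,0],[0.034,0.027,0],1],[[0,0,0],[0.034,0.027,0],1],[[0,0,0],[0.034,0.027,0],1],[[0,0,0],[0.034,0.027,0],1],[[0,0,0],[0.034,0.027,0],1],[[0,0,0],[0.034,0.027,0],1],[[0,0,0],[0.034,0.027,0],1],[[0,0,0],[0.034,0.027,0],1]]'
python3 go.py "[.462,-.073,.25]"
```

```text
time: 2.15
position: [0.346, -0.31, 0.3024]
tool_rot: [-1.982, -2.437, 0.0]
ft_force: [0.6, -1.2, 0.3]
grip_width: 0.005
t 2.15 pos [ 0.346  -0.31    0.3024] yaw 101.75 z [-0. -0. -1.]
tool shift [0.2084 0.1619 0.0523] q [ 1.2  -0.1  -0.49  1.74 -0.04  1.48  0.93] F [ 0.62 -1.25  0.28] g 0.005286940176092608
```

```bash
python3 -m pendant '[[[0,0,0],[0.034,0.027,0],1],[[0,0,0],[0.034,0.027,0],1],[[0,0,0],[0.034,0.027,0],1],[[0,0,0],[0.034,0.027,0],1],[[0,0,0],[0.034,0.027,0],1],[[0,0,0],[0.034,0.027,0],1]]'
python3 go.py "[.462,-.073,.25]"
```

```text
time: 2.9
position: [0.4629, -0.0775, 0.3025]
tool_rot: [1.982, 2.437, -0.001]
ft_force: [0.3, -0.7, 0.7]
grip_width: 0.006
t 2.9 pos [ 0.4629 -0.0775  0.3025] yaw 101.74 z [ 0.    -0.001 -1.   ]
tool shift [0.0046 0.     0.0524] q [ 0.99 -0.1  -0.81  1.72 -0.07  1.48  0.39] F [ 0.28 -0.65  0.72] g 0.00603123053996089
```

```bash
python3 -m pendant '[[[0,0,-10.6],[0,0,0],1],[[0,0,-10.6],[0,0,0],1],[[0,0,-10.6],[0,0,0],1],[[0,0,-10.6],[0,0,0],1],[[0,0,-10.6],[0,0,0],1],[[0,0,-10.6],[0,0,0],1],[[0,0,-10.6],[0,0,0],1],[[0,0,-10.6],[0,0,0],1]]'
python3 go.py "[.462,-.073,.135]"; python3 - <<'E'
from h import *
grab("scene","scene1");grab("side","side1");grab("wrist","wrist1")
E
```

```text
time: 3.9
position: [0.4624, -0.0787, 0.3023]
tool_rot: [0.189, -3.135, 0.0]
ft_force: [0.7, 0.2, 0.5]
grip_width: 0.007
t 3.9 pos [ 0.4624 -0.0787  0.3023] yaw -173.1 z [-0.001 -0.    -1.   ]
tool shift [-0.0004  0.0058  0.1673] q [ 0.9  -0.09 -0.73  1.73 -0.06  1.48  1.87] F [0.72 0.17 0.47] g 0.007196588096570345
```

View pics/scene1.png

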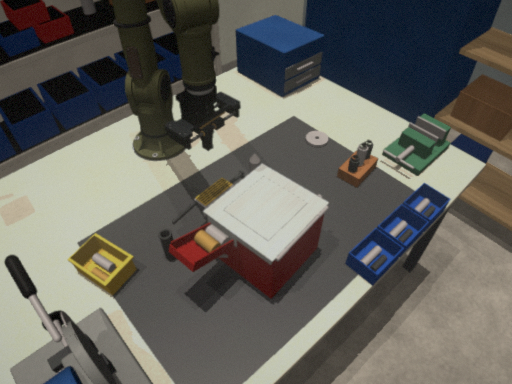

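View pics/side1.png

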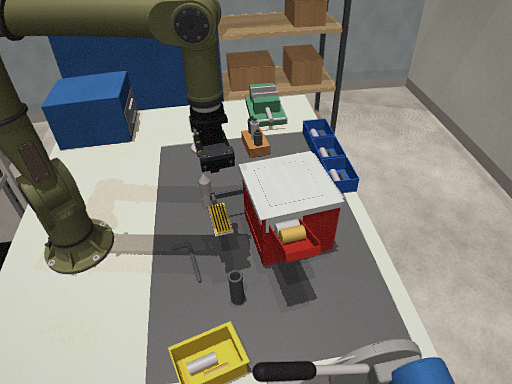

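View pics/wrist1.png

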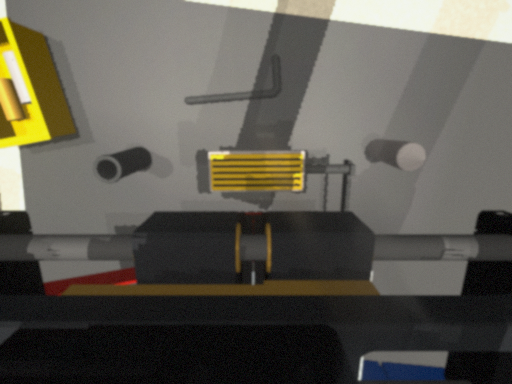

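The wrist view shows the paddle at (257,171) square to the jaws, clear of the sleeve at (110,170) and the dead centre at (410,157). I'll check the paddle's position with this view.

```bash
python3 - <<'E'
from h import *
d=dict(np.load("wrist1.npz")); W=pts(d); hsv=cv2.cvtColor(d["color"],cv2.COLOR_RGB2HSV)
m=(hsv[...,0]>18)&(hsv[...,0]<38)&(hsv[...,1]>110)&(hsv[...,2]>80); m[:140]=0;m[205:]=0;m[:,:200]=0;m[:,320:]=0
P=W[m]; P=P[(P[:,2]>.11)&(P[:,2]<.15)]
print(m.sum(),np.median(P,0),cv2.minAreaRect((P[:,:2]*1000).astype(np.float32)))
for x0,x1,y0,y1 in ((395,428,142,172),(95,125,155,185)):
    Q=W[y0:y1,x0:x1].reshape(-1,3); Q=Q[Q[:,2]>.1]; print(Q.mean(0),Q.min(0),Q.max(0))
E
```

```text
3281 [ 0.45758965 -0.07517794  0.13071854] ((459.02838134765625, -74.52508544921875), (46.060489654541016, 114.38681030273438), 7.0989766120910645)
[0.41895665 0.11587714 0.11578397] [0.40182672 0.10395547 0.10004153] [0.43811023 0.13774584 0.13573738]
[ 0.48101522 -0.26695065  0.109712  ] [ 0.46257725 -0.28287837  0.10009567] [ 0.49973379 -0.24898372  0.11489827]
```

```bash
python3 -m pendant '[[[0,0,0],[0.001,0.002,0.01],1],[[0,0,0],[0.001,0.002,0.02],1],[[0,0,0],[0,0,0.025],1],[[0,0,0],[0,0,0.025],1],[[0,0,0],[0,0,0.025],1],[[0,0,0],[0,0,0.025],1],[[0,0,0],[0,0,0.02],1],[[0,0,0],[0,0,0.008],1]]'
python3 go.py "[.460,-.0745,.13]"; python3 - <<'E'
from h import *
grab("scene","scene2");grab("side","side2")
E
```

```text
time: 5.05
position: [0.459, -0.0748, 0.1429]
tool_rot: [0.177, -3.134, -0.001]
ft_force: [-0.3, -0.7, 0.1]
grip_width: 0.003
t 5.05 pos [ 0.459  -0.0748  0.1429] yaw -173.53 z [-0.002  0.001 -1.   ]
tool shift [-0.0011  0.0001  0.0129] q [ 0.88  0.02 -0.77  1.97  0.01  1.16  1.79] F [-0.33 -0.7   0.12] g 0.0025756471391788394
```

View pics/side2.png

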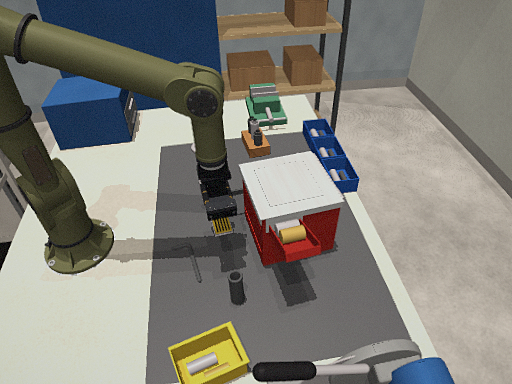

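```bash
python3 -m pendant '[[[0,0,0],[0,0,0.005],1],[[0,0,0],[0,0,0.005],1],[[0,0,0],[0,0,0.005],1],[[0,0,0],[0,0,0.005],1],[[0,0,0],[0,0,0.005],1],[[0,0,0],[0,0,0.005],1],[[0,0,0],[0,0,0.005],1],[[0,0,0],[0,0,0.005],1]]'
python3 go.py "[.460,-.0745,.078]"; python3 - <<'E'
from h import *
grab("side","side3")
E
```

```text
time: 6.15
position: [0.4579, -0.0755, 0.1046]
tool_rot: [0.178, -3.131, 0.001]
ft_force: [-7.3, -0.3, 9.7]
grip_width: 0.008
t 6.15 pos [ 0.4579 -0.0755  0.1046] yaw -173.48 z [-0.005 -0.001 -1.   ]
tool shift [-0.0023  0.0008  0.0266] q [ 0.86  0.07 -0.77  2.01  0.06  1.08  1.75] F [-7.25 -0.28  9.68] g 0.007507662369456773
```

View pics/side3.png

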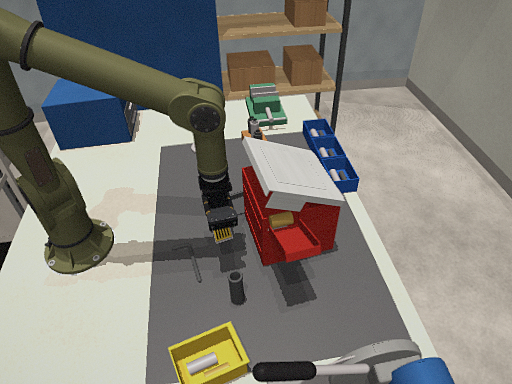

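The lid is half open and the off-cuts are rolling in (brass at (281,218)). I'll carry on down to the stop.

```bash
python3 -m pendant '[[[0,0,0],[0,0,0.005],1],[[0,0,0],[0,0,0.005],1],[[0,0,0],[0,0,0.005],1],[[0,0,0],[0,0,0.005],1],[[0,0,0],[0,0,0.003],1],[[0,0,0],[0,0,0],1]]'
python3 go.py "[.460,-.0745,.078]"
```

```text
time: 6.95
position: [0.4591, -0.0753, 0.0814]
tool_rot: [0.179, -3.134, 0.0]
ft_force: [-5.2, -0.1, 6.4]
grip_width: 0.007
t 6.95 pos [ 0.4591 -0.0753  0.0814] yaw -173.47 z [-0.003 -0.    -1.   ]
tool shift [-0.001   0.0007  0.0034] q [ 0.85  0.11 -0.77  2.04  0.09  1.03  1.72] F [-5.16 -0.12  6.43] g 0.007461615373338774
```

```bash
python3 -m pendant '[[[0,0,0],[0,0,0.002],1],[[0,0,0],[0,0,0.001],1],[[0,0,0],[0,0,0.001],1]]'
```

```text
time: 7.32
position: [0.4595, -0.0753, 0.0776]
tool_rot: [0.179, -3.135, 0.001]
ft_force: [-4.2, 0.0, 4.3]
grip_width: 0.011
```

```bash
python3 -m pendant '[[[0,0,0],[0,0,0.001],1],[[0,0,0],[0,0,0],1]]'
```

```text
time: 7.58
position: [0.4597, -0.0753, 0.0768]
tool_rot: [0.179, -3.135, 0.001]
ft_force: [-5.0, -0.0, 7.4]
grip_width: 0.002
```

```bash
python3 -m pendant '[[[0,0,0],[0,0,0.001],1],[[0,0,0],[0,0,0.001],1],[[0,0,0],[0,0,0],1]]'; python3 -c "
from h import *
grab('side','side4');grab('scene','scene4');grab('wrist','wrist4')"
```

```text
time: 7.95
position: [0.4598, -0.0753, 0.0763]
tool_rot: [0.179, -3.134, 0.002]
ft_force: [-10.5, 0.2, 21.3]
grip_width: 0.002
```

View pics/side4.png

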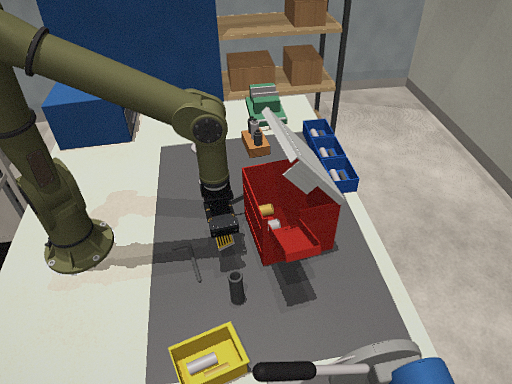

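View pics/scene4.png

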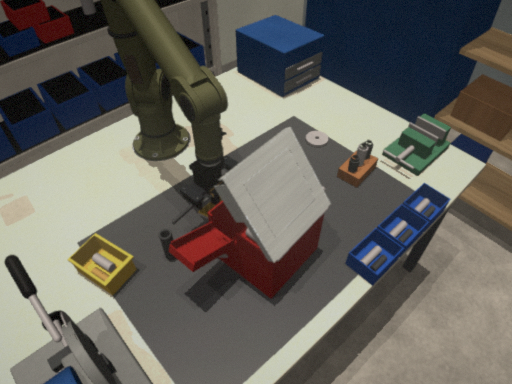

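The lever is on its stop, with force up to 21 N and no further travel. The lid is wide open and the chute at (200,245) is empty. Both off-cuts show inside the bin at (266,210) and (275,225) in the side view. I'll check their heights and the lid angle.

```bash
python3 - <<'E'
from h import *
d=dict(np.load("side4.npz")); W=pts(d)
for u,v in ((266,210),(275,224)): print(W[v-1:v+2,u-1:u+2].reshape(-1,3).mean(0).round(3))
P=W[150:185:3,290:318:3].reshape(-1,3); 
d2=dict(np.load("scene4.npz")); W2=pts(d2); P=W2[170:230:4,250:300:4].reshape(-1,3); P=P[P[:,2]>.22]
c=P.mean(0); n=np.linalg.svd(P-c)[2][2]; print("lid angle",np.arccos(abs(n[2])),c)
E
```

```text
[0.609 0.018 0.04 ]
[nan nan nan]
lid angle 0.8778503821864695 [ 0.71204171 -0.0718519   0.30113887]
```

```bash
python3 - <<'E'
from h import *
d=dict(np.load("side4.npz")); T=np.linalg.inv(d["world_to_cam"])
q=cv2.undistortPoints(np.array([[[275.,224]]]),np.array([[d["fx"],0,d["cx"]],[0,d["fy"],d["cy"]],[0,0,1]],float),np.array([float(d["k1"]),0,0,0]))[0,0]
r=T[:3,:3]@[q[0],-q[1],-1]; o=T[:3,3]
for z in (.03,.16): print(z,(o+r*(z-o[2])/r[2]).round(3))
c=np.array([.667,-.049]);t=np.radians(7.1);R=np.array([[np.cos(t),np.sin(t)],[-np.sin(t),np.cos(t)]])
for z in (.03,.16): print("bin frame",(R@((o+r*(z-o[2])/r[2])[:2]-c)).round(3))
w=pts(d)[218:231,268:283]; print(np.nanmin(w[...,2]),np.nanmedian(w[...,2]), np.isnan(w[...,2]).sum())
E
```

```text
0.03 [ 0.628 -0.038  0.03 ]
0.16 [ 0.604 -0.156  0.16 ]
bin frame [-0.038  0.016]
bin frame [-0.076 -0.098]
0.00605066588559211 0.042029475064399135 2
```

Both off-cuts lie inside the bin, near floor height (about z 0.04), and the lid angle is 0.88. Now I let the lever up at about 32 mm/s, slower near the end.

```bash
python3 -m pendant '[[[0,0,0],[0,0,-0.004],1],[[0,0,0],[0,0,-0.004],1],[[0,0,0],[0,0,-0.004],1],[[0,0,0],[0,0,-0.004],1],[[0,0,0],[0,0,-0.004],1],[[0,0,0],[0,0,-0.004],1],[[0,0,0],[0,0,-0.004],1],[[0,0,0],[0,0,-0.004],1]]'
```

```text
time: 9.1
position: [0.4585, -0.0754, 0.1065]
tool_rot: [0.179, -3.132, 0.0]
ft_force: [-8.5, -1.5, 9.1]
grip_width: 0.002
```

```bash
python3 -m pendant '[[[0,0,0],[0,0,-0.003],1],[[0,0,0],[0,0,-0.003],1],[[0,0,0],[0,0,-0.003],1],[[0,0,0],[0,0,-0.003],1],[[0,0,0],[0,0,-0.003],1],[[0,0,0],[0,0,-0.003],1],[[0,0,0],[0,0,-0.003],1],[[0,0,0],[0,0,-0.003],1]]'
```

```text
time: 10.1
position: [0.4614, -0.075, 0.1313]
tool_rot: [-0.18, 3.134, -0.001]
ft_force: [0.2, 0.6, 0.5]
grip_width: 0.002
```

```bash
python3 -m pendant '[[[0,0,0],[0,0,-0.002],1],[[0,0,0],[0,0,-0.002],1],[[0,0,0],[0,0,-0.002],1],[[0,0,0],[0,0,-0.002],1],[[0,0,0],[0,0,-0.002],1],[[0,0,0],[0,0,-0.002],1]]'; python3 -c "
from h import *
grab('side','side5');grab('scene','scene5')"
```

```text
time: 10.85
position: [0.4602, -0.0751, 0.1426]
tool_rot: [-0.179, 3.136, -0.0]
ft_force: [-0.8, -0.1, 0.2]
grip_width: 0.004
```

View pics/side5.png

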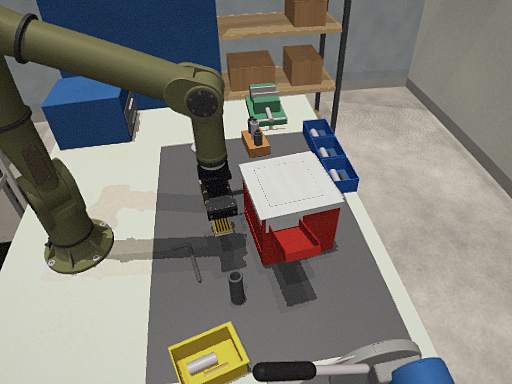

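The lid is shut (290,183), the chute is empty and the fingers are off the paddle. I'll move straight up, clear of it.

```bash
python3 -m pendant '[[[0,0,0],[0,0,-0.01],1],[[0,0,0],[0,0,-0.02],1],[[0,0,0],[0,0,-0.025],1],[[0,0,0],[0,0,-0.025],1],[[0,0,0],[0,0,-0.025],1],[[0,0,0],[0,0,-0.025],1],[[0,0,0],[0,0,-0.015],1],[[0,0,0],[0,0,0],1]]'; python3 - <<'E'
from h import *
grab('side','side6');d=grab('scene','scene6');grab('wrist','wrist6')
for n in ("scene6","scene0"):
    W=pts(dict(np.load(n+".npz")));P=W[185:235:4,230:300:4].reshape(-1,3);P=P[P[:,2]>.19]
    c=P.mean(0);k=np.linalg.svd(P-c)[2][2];print(n,"lid tilt",np.arccos(abs(k[2])).round(4),c.round(4))
a=cv2.imread("pics/side0.png").astype(int);b=cv2.imread("pics/side6.png").astype(int)
m=(abs(a-b).max(2)>60).astype(np.uint8);k,l,s,c=cv2.connectedComponentsWithStats(m)
print([x.tolist() for x in s[1:] if x[4]>20])
E
```

```text
time: 11.95
position: [0.4607, -0.0751, 0.2885]
tool_rot: [-0.179, 3.135, -0.001]
ft_force: [0.8, 0.4, -0.9]
grip_width: 0.004
scene6 lid tilt 0.003 [ 0.666  -0.0593  0.2108]
scene0 lid tilt 0.0058 [ 0.6659 -0.0588  0.2108]
[[0, 0, 214, 42, 3616], [205, 0, 10, 8, 26], [215, 8, 5, 21, 43], [171, 10, 37, 14, 78], [0, 57, 60, 109, 680], [188, 101, 41, 55, 1560], [0, 152, 11, 24, 65], [200, 157, 34, 19, 429], [61, 160, 10, 14, 40], [8, 163, 14, 16, 98], [54, 167, 7, 11, 29], [72, 178, 14, 32, 59], [21, 183, 17, 18, 116], [21, 196, 23, 33, 138], [217, 205, 12, 27, 111], [223, 204, 10, 28, 51], [214, 212, 6, 21, 29], [210, 214, 6, 14, 35], [275, 220, 31, 25, 542], [119, 250, 34, 4, 88], [69, 260, 63, 124, 3902], [0, 333, 79, 51, 2534]]
```

View pics/scene6.png

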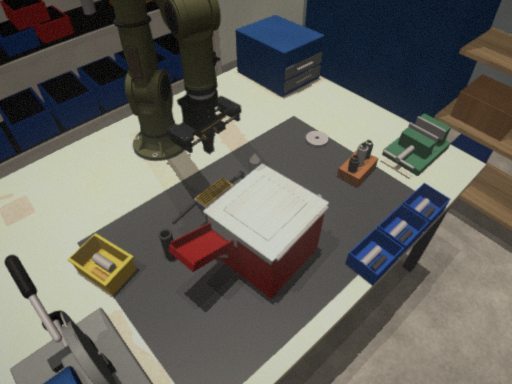

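View pics/side6.png

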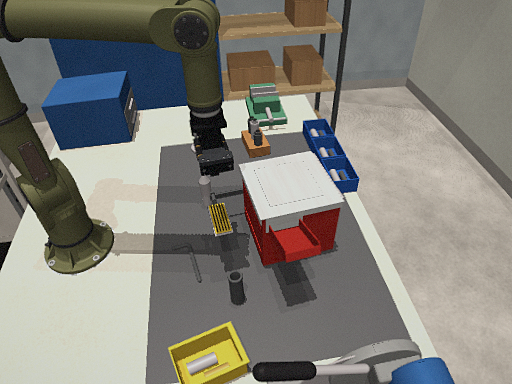

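The lid is shut and flat, as it was at the start. The chute is empty, everything else is where it stood, and the arm is clear.

```bash
python3 -c "
from bench import order
print(order.close_job())"
```

```text
the job is handed in; nothing more can be done
None
```

I pressed the lever right down with the shut fingertips, and both off-cuts rolled into the bin. I then let the lever up at about 24–32 mm/s, rose clear, and handed the job in after about 12 s of the 32 s allowed.

- **Lever fully down:** the force rose to about 21 N with almost no further travel, and I measured the lid angle as 0.88 rad.
- **Off-cuts:** the side view showed both inside the bin. Brass was at about z 0.04. The steel one gave no depth reading at its own pixel, but the pixels around it read about z 0.04. The chute was empty afterwards.
- **Lid shut:** its final tilt was 0.003 rad at the starting height, with no sign of a slam. I judged that from the let-up speed, since I didn't measure the lid's own speed.
- **Rest of the bench:** comparing the side view before and after showed changes only at the arm, its shadow and the emptied chute. The force at the end was near zero, with the arm touching nothing.

No check failed. The camera views put the paddle's middle within about 4 mm (x) and 6 mm (y) of each other, well inside the paddle's size.

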